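# Sort the round metallographic mounts into their batch dishes

### The arm

A 6-joint arm with a two-finger parallel gripper is mounted at the origin on the work surface. World frame = base frame: x ahead of the robot, y to its left, z up, the work surface at z = 0. Lengths are in m, angles in rad, forces in N, time in s.
With the tool pointing down it reaches from about 0.275 to 0.85 m from the base axis. Payload 19 kg.
Tool frame: the origin (TCP) lies at the very end of the fingers, on their centre line; the grasp point (between the pads) lies behind it (ctrl.grip_depth is the z of the grasp point in the tool frame, in m); z points along the fingers, y is the line along which they close (so a half turn about z gives the same grasp; the last joint's range is limited). The gripper opens to 85 mm and grips with 20 to 120 N. Pads are 22 mm wide; open, the fingers measure 114 mm over their backs; the gripper's body (76 mm by 85 mm) begins 54 mm behind the grasp point. The pads swing forward as they close: fully open they stand 13 mm farther back than shut.
Start: joints at [-1.312, 0.15, 1.437, -0, 1.554, -0.134], TCP at [0.22, -0.531, 0.231] pointing down, gripper open.
Joint ranges: [-2.8, 2.8], [-0.68, 2.1], [0.12, 2.68], [-1.39, 4.53], [0.16, 2.79], [-2.81, 2.81]. Speed limits (rad/s): [1.89, 1.89, 2.22, 3.01, 3.01, 3.01].

### API

Orientations are given as a unit quaternion [x, y, z, w].
In Python, from plant import ctrl gives the robot as it stands.
- The arm moves only by the tool servo_tool, never from a script. Its argument "targets" is text: rows parted by semicolons, each of 7 numbers parted by spaces: the shift along the world's x, y, z normalised to -1 to 1, where 1 is 0.2 m, then the turn, a rotation vector about the world's x, y, z normalised to -1 to 1, where 1 is 1.5 rad, then the opening, from -1 (shut) to 1 (fully open). In form: x y z wx wy wz claw; .... A call has exactly 8 rows; each row is the pose to reach, as a shift and turn from the pose commanded when the call began; what a row does not reach only later rows make up. A row lasts 1/8 s, in which the tool goes at most 62.5 mm and 10.7 degrees, less where a joint would pass 70% of its speed; a pose out of reach is approached as far as the arm can. A call with a number of a shift or a turn outside -1 to 1 is refused whole. A call with a gripper value outside its range is refused whole. The fingers move at their own pace and stop on an object; "grip_force" is the grip in N (left out, the last holds). Time passes only in rows, so rows that repeat a pose let the fingers close, or fill a call up. It gives the time, the measured TCP pose, the force, the opening and the grip force at its end, in the units of the state.
- ctrl.observe(): the state, without advancing time (a new reading comes with each control period).
- ctrl.snapshot(name): name is "side" or "top" or "wrist"; returns the picture (420x560x3 uint8, red, green, blue); there is no depth.
- ctrl.calibration(name): a dict with "fx", "fy", "cx", "cy" (pixels), "view" (4x4, takes a point from world to camera coordinates). Camera axes: x right, y up, looking along -z (the intrinsics and any distortion apply to the point x, -y, -z); pixel columns grow to the right and rows downward; lengths in m; the calibration is good to about 2 mm. The wrist camera is an equidistant fisheye: a pixel r from the principal point sees the ray r / f radians off the axis. A picture is of the moment at which its call begins: read the wrist's pose just before it. calibration takes no time and is no camera call; for the wrist camera it gives the pose at the moment of the call.
- ctrl.sign_off(): hands the job in; it is judged then, once.
Trained networks look in the newest picture that a camera, given by its name, has taken for a name from the list of things; names that differ only in an ending like _2 or _b are one class to them, and where a whole thing is asked for, a point or a joint stands for the part that bears it (a point fixed in the world has none). Each returns a list of dicts, best first, with "p" (0 to 1); they miss things now and then, are a little off and sometimes report something else, mostly with a low value. They report only what shows in the picture. A call takes as long as a camera call. They do not tell look-alikes from the thing itself.
- ctrl.recognise(label, camera): "position" ([x, y, z] in m, in the coordinates of the camera as it stood for that picture, good to about 4 mm: the middle of the surface that is visible of it).
The state is a dict: "time": time; "joints": joint angles; "qvel": joint speeds; "tau": joint torques, N m; "eef_pos": TCP position; "tool_rot": TCP orientation; "contact_force": force on the tool from outside, world axes, zero at the start; "moment": the same for the moment, N m; "finger_gap": finger opening in m; "gripper_force": force on a finger pad.
Only numpy, scipy, OpenCV 4.12 (cv2) and the standard library are available. Lean on these libraries where they do the work, as an engineer would, in place of code of your own. Each camera call takes 0.05 s, during which the arm holds its last target. There are 200 camera calls.

### The job

Get the samples ready for the microscope: put each of the four round specimen mounts into the dish of its own colour, sitting flat on the dish floor with the polished face up. Set them down rather than dropping them, and leave the two square mounts where they are.

Things in the scene. Friction and masses are not known exactly. Their poses are not given: they have to be found in the camera images.
- round_red: loose round specimen mount: an upright cylinder of red resin, diameter 40 mm, height 30 mm, about 90 g, with a small polished steel inset flush in its top face; stands on the bench; origin at the centre of its underside, z up
- round_yellow: loose round specimen mount: an upright cylinder of yellow resin, diameter 40 mm, height 30 mm, about 90 g, with a small polished steel inset flush in its top face; stands on the bench; origin at the centre of its underside, z up
- round_green: loose round specimen mount: an upright cylinder of green resin, diameter 40 mm, height 30 mm, about 90 g, with a small polished steel inset flush in its top face; stands on the bench; origin at the centre of its underside, z up
- round_blue: loose round specimen mount: an upright cylinder of blue resin, diameter 40 mm, height 30 mm, about 90 g, with a small polished steel inset flush in its top face; stands on the bench; origin at the centre of its underside, z up
- dish_red: red shallow round dish, fixed to the bench: outer diameter 78 mm, rim 8 mm above the bench, wall 5 mm, inside diameter about 66 mm, inner floor 3 mm above the bench; origin at the centre of its underside (bench level), z up
- dish_yellow: yellow shallow round dish, fixed to the bench: outer diameter 78 mm, rim 8 mm above the bench, wall 5 mm, inside diameter about 66 mm, inner floor 3 mm above the bench; origin at the centre of its underside (bench level), z up
- dish_green: green shallow round dish, fixed to the bench: outer diameter 78 mm, rim 8 mm above the bench, wall 5 mm, inside diameter about 66 mm, inner floor 3 mm above the bench; origin at the centre of its underside (bench level), z up
- dish_blue: blue shallow round dish, fixed to the bench: outer diameter 78 mm, rim 8 mm above the bench, wall 5 mm, inside diameter about 66 mm, inner floor 3 mm above the bench; origin at the centre of its underside (bench level), z up
- square_red: loose square specimen mount of red resin, 36 x 36 mm, 30 mm high, about 90 g, steel inset in its top face; not part of the job; origin at the centre of its underside, x and y along its sides
- square_blue: loose square specimen mount of blue resin, 36 x 36 mm, 30 mm high, about 90 g, steel inset in its top face; not part of the job; origin at the centre of its underside, x and y along its sides
There are look-alikes about, which are no part of the job. Leave any black or pink look-alike of the round_blue alone.

How it is judged:
By the outcome, as a careful person would: the job done as asked, in the order asked, and still so for the second after the job is handed in, with the robot touching nothing.
It also fails if it takes over 96 s, if anything falls off the work surface, if the arm or the gripper's body presses on something with over 40 N, if the wrist force passes 120 N, or if a joint passes its speed limit or range.

## Working session

There is one attempt and no reset: what is moved stays moved. The work goes in short steps, Python scripts to look and compute and a tool call to move; the robot and the scene stay as the last step left them, time stands still between calls to the robot, and variables do not carry over. Pictures are saved under pics/ and viewed, at most 14 in all, crops included, and the job is handed in when it is done.

Besides the shell and the picture viewer there is one more tool, called after "Request:" by a JSON object that holds its "api" and its "payload". servo_tool: Moves the arm, as the interface text tells. Its arguments: {"type":"object","properties":{"targets":{"type":"string"},"grip_force":{"type":"number"}},"required":["targets"]}

```bash
mkdir -p pics
cat > h.py <<'E'
from plant import ctrl
import numpy as np, cv2
def world(p,cam):
    V=np.array(ctrl.calibration(cam)["view"]); return (np.linalg.inv(V)@np.r_[p,1])[:3]
def pix(P,cam):
    c=ctrl.calibration(cam); q=np.array(c["view"])@np.r_[P,1]; x,y,z=q[0],-q[1],-q[2]
    return c["cx"]+c["fx"]*x/z, c["cy"]+c["fy"]*y/z
def plane(u,v,z,cam):
    c=ctrl.calibration(cam); V=np.linalg.inv(np.array(c["view"]))
    d=V[:3,:3]@np.array([(u-c["cx"])/c["fx"],-(v-c["cy"])/c["fy"],-1]); o=V[:3,3]
    return o+d*(z-o[2])/d[2]
def save(cam,name):
    im=ctrl.snapshot(cam); cv2.imwrite(f"pics/{name}.png",im[:,:,::-1]); return im
E
python3 - <<'E'
from h import *
save("top","t0"); save("side","s0")
for n in ["round_red","round_yellow","round_green","round_blue","dish_red","dish_yellow","dish_green","dish_blue","square_red","square_blue"]:
    for r in ctrl.recognise(n,"top")[:4]:
        w=world(r["position"],"top"); print(n,round(r["p"],2),w.round(3),np.round(pix(w,"top")))
print(ctrl.grip_depth, ctrl.observe())
E
```

```text
round_red 0.76 [0.427 0.071 0.031] [263. 264.]
round_red 0.74 [0.405 0.26  0.025] [174. 275.]
round_yellow 0.8 [0.58  0.352 0.026] [133. 195.]
round_green 0.67 [ 0.394 -0.241  0.005] [407. 277.]
round_green 0.63 [0.52  0.191 0.034] [206. 221.]
round_blue 0.78 [ 0.494 -0.006  0.029] [298. 232.]
round_blue 0.77 [0.575 0.011 0.031] [290. 194.]
round_blue 0.76 [ 0.709 -0.02   0.028] [303. 134.]
round_blue 0.59 [ 0.562 -0.067  0.03 ] [326. 200.]
dish_red 0.82 [ 0.577 -0.378  0.002] [465. 193.]
dish_yellow 0.91 [ 0.395 -0.244  0.001] [408. 276.]
dish_yellow 0.66 [0.521 0.192 0.034] [205. 220.]
dish_green 0.69 [ 0.657  0.133 -0.002] [235. 161.]
dish_blue 0.9 [ 0.67  -0.145  0.003] [359. 153.]
square_red 0.8 [ 0.541 -0.213  0.029] [394. 208.]
square_blue 0.72 [0.406 0.258 0.025] [175. 275.]
-0.0187 {'time': 0.6, 'joints': array([-1.31201269e+00,  1.50482073e-01,  1.43741206e+00, -2.96669350e-05,
        1.55382802e+00, -1.34011086e-01]), 'qvel': array([-0.00136062,  0.00041647,  0.00084882,  0.00061094,  0.00220153,
       -0.00301683]), 'tau': array([-4.25204256e-03, -7.12513733e+01, -5.70906615e+01, -3.88489343e-04,
        1.46328537e-03, -3.38797645e-05]), 'eef_pos': array([ 0.22004866, -0.53117799,  0.23127077]), 'tool_rot': array([ 9.80775898e-01,  1.95137471e-01, -1.88391720e-05, -6.36964430e-05]), 'contact_force': array([-0.26776951,  0.04666457, -0.169678  ]), 'moment': array([-0.00315562,  0.02394317, -0.01348672]), 'gripper_force': 0.0, 'finger_gap': 0.08552686608621071}
```

View pics/t0.png

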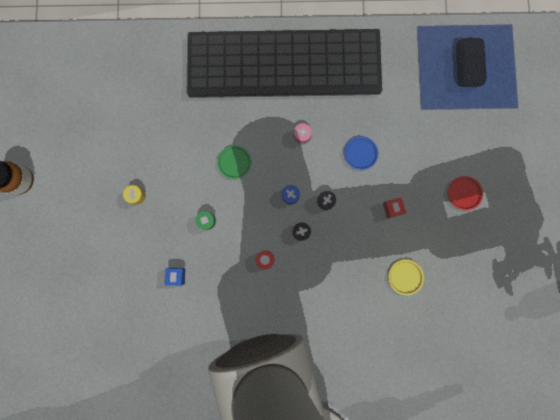

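View pics/s0.png

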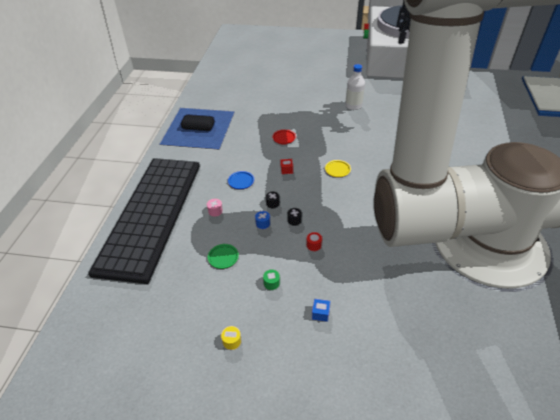

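The top view shows the red round at (264,260), green (205,220), yellow (133,195) and blue (290,194). There are black look-alikes at (301,231) and (326,200), and a pink one at (303,132). The dishes are red (465,193), yellow (406,277), green (234,162) and blue (361,153). Next I'll refine these by colour and zoom in.

Run:
```python
from h import *
im=ctrl.snapshot("top"); b=im[:,:,::-1].copy()
a=cv2.resize(b[110:290,110:350],(800,600),interpolation=cv2.INTER_CUBIC)
cv2.imwrite("pics/c0.png",a)
hsv=cv2.cvtColor(b,cv2.COLOR_BGR2HSV)
c={"red":(0,8),"yellow":(22,34),"green":(50,80),"blue":(108,128)}
for n,(l,h) in c.items():
    m=cv2.inRange(hsv,(l,120,40),(h,255,255))
    if n=="red": m|=cv2.inRange(hsv,(172,120,40),(180,255,255))
    cs,_=cv2.findContours(m,cv2.RETR_EXTERNAL,cv2.CHAIN_APPROX_NONE)
    for k in cs:
        if cv2.contourArea(k)<120: continue
        (u,v),r=cv2.minEnclosingCircle(k); x,y,w,hh=cv2.boundingRect(k)
        M=cv2.moments(k);uc,vc=M["m10"]/M["m00"],M["m01"]/M["m00"]
        z=.008 if r>14 else .022
        print(n,np.round((uc,vc,w,hh,cv2.contourArea(k)),1),plane(uc,vc,z,"top").round(4))
cal=ctrl.calibration("top");V=np.linalg.inv(np.array(cal["view"]));print(V.round(3),cal["fx"])
```

```text
red [264.5 259.5  18.   18.  231. ] [0.4358 0.0674 0.022 ]
red [395.3 207.   20.   19.  229. ] [ 0.5449 -0.2169  0.022 ]
red [465.1 192.8  35.   34.  857. ] [ 0.5757 -0.3759  0.008 ]
yellow [405.6 276.6  35.   34.  883.5] [ 0.3948 -0.237   0.008 ]
yellow [133.7 194.4  22.   19.  274. ] [0.5807 0.3522 0.022 ]
green [204.7 219.9  18.   17.  196.5] [0.5226 0.1963 0.022 ]
green [228.  162.7  21.   31.  381. ] [0.651  0.1479 0.008 ]
blue [174.2 276.2  20.   18.  281. ] [0.4029 0.2609 0.022 ]
blue [290.2 194.   18.   17.  218. ] [0.5767 0.0103 0.022 ]
blue [360.8 152.7  34.   33.  824.5] [ 0.6693 -0.149   0.008 ]
[[-0.013  0.995 -0.095  0.463]
 [-1.    -0.014 -0.007  0.021]
 [-0.008  0.095  0.995  0.847]
 [ 0.     0.     0.     1.   ]] 381.8698139368781
```

View pics/c0.png

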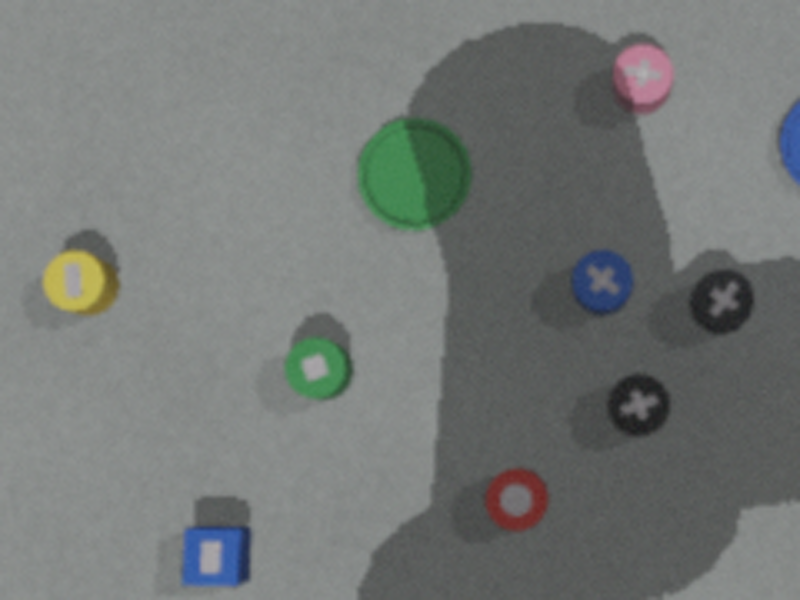

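Request:
{"api": "servo_tool", "payload": {"targets": "0.07 0.12 0 0 0 0.03 0.46; 0.14 0.25 0 0 0 0.06 0.46; 0.2 0.38 -0.05 0 0 0.1 0.46; 0.28 0.5 -0.1 0 0 0.14 0.46; 0.34 0.63 -0.1 0 0 0.18 0.46; 0.4 0.76 -0.1 0 0 0.22 0.46; 0.47 0.88 -0.1 0 0 0.262 0.46; 0.54 1 -0.1 0 0 0.262 0.46", "grip_force": 40}}

```text
time: 1.65
eef_pos: [0.3284, -0.3304, 0.2114]
tool_rot: [0.924, 0.383, 0.0, 0.0]
contact_force: [0.4, 0.4, -0.1]
finger_gap: 0.0623
gripper_force: 0.0
```

Request:
{"api": "servo_tool", "payload": {"targets": "0.05 0.12 0 0 0 0 0.46; 0.1 0.25 0 0 0 0 0.46; 0.15 0.38 0 0 0 0 0.46; 0.2 0.5 0 0 0 0 0.46; 0.25 0.63 0 0 0 0 0.46; 0.3 0.75 0 0 0 0 0.46; 0.35 0.88 0 0 0 0 0.46; 0.4 1 0 0 0 0 0.46"}}

```text
time: 2.65
eef_pos: [0.4083, -0.1303, 0.2114]
tool_rot: [0.924, 0.383, 0.0, 0.0]
contact_force: [1.0, -0.2, -0.8]
finger_gap: 0.0621
gripper_force: 0.0
```

Request:
{"api": "servo_tool", "payload": {"targets": "0.02 0.12 0 0 0 0 0.46; 0.04 0.25 0 0 0 0 0.46; 0.06 0.38 0 0 0 0 0.46; 0.08 0.5 0 0 0 0 0.46; 0.1 0.63 0 0 0 0 0.46; 0.12 0.75 0 0 0 0 0.46; 0.14 0.88 0 0 0 0 0.46; 0.14 0.99 0 0 0 0 0.46"}}

```text
time: 3.65
eef_pos: [0.4362, 0.0677, 0.2113]
tool_rot: [0.924, 0.383, 0.0, -0.0]
contact_force: [-0.4, -0.8, 0.0]
finger_gap: 0.0623
gripper_force: 0.0
```

```bash
cat >> h.py <<'E'
def wplane(u,v,z,c):
    V=np.linalg.inv(np.array(c["view"])); a=np.array([(u-c["cx"])/c["fx"],(v-c["cy"])/c["fy"]]); t=np.hypot(*a)
    s=np.sin(t)/t if t>1e-9 else 1
    d=V[:3,:3]@np.array([a[0]*s,-a[1]*s,-np.cos(t)]); o=V[:3,3]
    return o+d*(z-o[2])/d[2]
H={"red":(0,8),"yellow":(22,34),"green":(50,80),"blue":(105,128)}
def wblobs(name,cols):
    o=ctrl.observe(); print(o["time"],o["eef_pos"].round(4),o["tool_rot"].round(3),o["finger_gap"],ctrl.grip_depth)
    c=ctrl.calibration("wrist"); im=save("wrist",name); hsv=cv2.cvtColor(im,cv2.COLOR_RGB2HSV)
    for n in cols:
        l,h=H[n]; m=cv2.inRange(hsv,(l,110,35),(h,255,255))
        if n=="red": m|=cv2.inRange(hsv,(172,110,35),(180,255,255))
        cs,_=cv2.findContours(m,cv2.RETR_EXTERNAL,cv2.CHAIN_APPROX_NONE)
        for k in cs:
            if cv2.contourArea(k)<200: continue
            (u,v),r=cv2.minEnclosingCircle(k); x,y,w,hh=cv2.boundingRect(k)
            print(n,np.round((u,v,w,hh,cv2.contourArea(k))),"z.03",wplane(u,v,.03,c).round(4),"z.008",wplane(u,v,.008,c).round(4))
E
python3 - <<'E'
from h import *
wblobs("w1",["red","blue","green","yellow"])
E
```

```text
3.65 [0.4362 0.0677 0.2113] [ 0.924  0.383  0.    -0.   ] 0.06234492289487871 -0.0187
red [526. 317.  35.  39. 860.] z.03 [ 0.572  -0.3413  0.03  ] z.008 [ 0.5777 -0.3727  0.008 ]
red [481. 278.  37.  38. 737.] z.03 [ 0.5427 -0.1991  0.03  ] z.008 [ 0.5464 -0.2207  0.008 ]
red [ 279.  187.   38.   41. 1157.] z.03 [0.4385 0.0703 0.03  ] z.008 [0.4351 0.0669 0.008 ]
blue [ 516.  180.   41.   57. 1736.] z.03 [ 0.6559 -0.1257  0.03  ] z.008 [ 0.6673 -0.1424  0.008 ]
blue [ 408.  135.   41.   37. 1144.] z.03 [0.5737 0.0159 0.03  ] z.008 [0.5795 0.0089 0.008 ]
blue [ 132.   88.   48.   44. 1250.] z.03 [0.4067 0.2565 0.03  ] z.008 [0.4011 0.2659 0.008 ]
green [ 249.   42.   40.   41. 1156.] z.03 [0.5218 0.1954 0.03  ] z.008 [0.5241 0.2005 0.008 ]
green [ 374.   11.   65.   40. 2042.] z.03 [0.6386 0.1338 0.03  ] z.008 [0.6488 0.1348 0.008 ]
yellow [404. 364.  23.  14. 208.] z.03 [ 0.3855 -0.231   0.03  ] z.008 [ 0.3785 -0.2549  0.008 ]
```

View pics/w1.png

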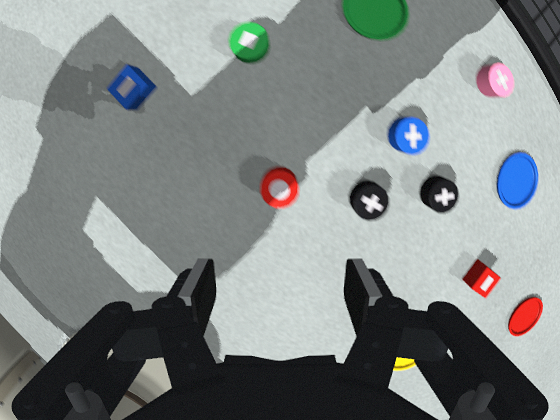

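The wrist view shows the red round at (279,187), under the tool and clear of the blacks at (370,200) and (440,194). I'll descend onto it.

Request:
{"api": "servo_tool", "payload": {"targets": "0 0 -0.15 0 0 0 0.46; 0 0 -0.3 0 0 0 0.46; 0 0 -0.45 0 0 0 0.46; 0 0 -0.6 0 0 0 0.46; 0 0.005 -0.75 0 0 0 0.46; 0 0.005 -0.88 0 0 0 0.46; 0 0.005 -0.97 0 0 0 0.46; 0 0.005 -1 0 0 0 0.46"}}

```text
time: 4.7
eef_pos: [0.4356, 0.0677, 0.0105]
tool_rot: [0.924, 0.383, -0.001, -0.0]
contact_force: [0.0, 0.0, -0.1]
finger_gap: 0.0626
gripper_force: 0.0
```

Request:
{"api": "servo_tool", "payload": {"targets": "0 0 -0.015 0 0 0 0.46; 0 0 -0.015 0 0 0 0.1; 0 0 -0.015 0 0 0 -0.3; 0 0 -0.015 0 0 0 -0.5; 0 0 -0.015 0 0 0 -0.5; 0 0 -0.015 0 0 0 -0.5; 0 0 -0.015 0 0 0 -0.5; 0 0 -0.015 0 0 0 -0.5"}}

```text
time: 5.7
eef_pos: [0.4365, 0.0678, 0.0091]
tool_rot: [0.924, 0.383, 0.0, 0.0]
contact_force: [-2.9, -0.3, 6.1]
finger_gap: 0.0386
gripper_force: 39.6
```

Run:
```python
from h import *
wblobs("w2",[]); print(ctrl.observe()["contact_force"])
```

```text
5.7 [0.4365 0.0678 0.0091] [0.924 0.383 0.    0.   ] 0.03855305904545768 -0.0187
[-2.22227091 -0.14423209  6.05076517]
```

View pics/w2.png

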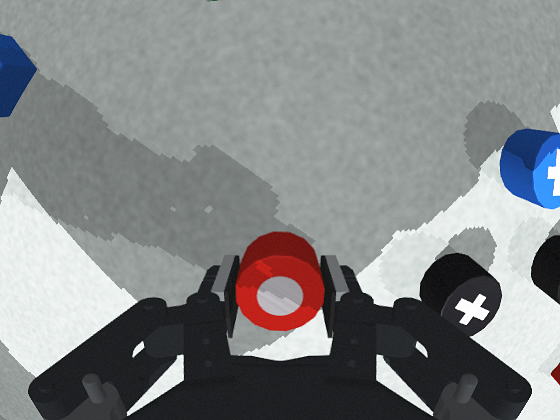

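The red mount is held with the gap at 39 mm and the inset facing up. I'll carry it to the red dish.

Request:
{"api": "servo_tool", "payload": {"targets": "0 0 0.05 0 0 0 -0.5; 0 0 0.15 0 0 0 -0.5; 0 0 0.28 0 0 0 -0.5; 0 -0.05 0.4 0 0 0 -0.5; 0.05 -0.15 0.48 0 0 0 -0.5; 0.1 -0.28 0.5 0 0 0 -0.5; 0.15 -0.42 0.5 0 0 0 -0.5; 0.2 -0.55 0.5 0 0 0 -0.5"}}

```text
time: 6.75
eef_pos: [0.4764, -0.0431, 0.1093]
tool_rot: [0.924, 0.383, 0.0, 0.0]
contact_force: [0.1, -0.2, -1.4]
finger_gap: 0.0386
gripper_force: 40.4
```

Request:
{"api": "servo_tool", "payload": {"targets": "0.04 -0.12 0 0 0 0 -0.5; 0.08 -0.25 0 0 0 0 -0.5; 0.12 -0.38 0 0 0 0 -0.5; 0.16 -0.5 0 0 0 0 -0.5; 0.2 -0.63 0 0 0 0 -0.5; 0.24 -0.76 0 0 0 0 -0.5; 0.27 -0.88 0 0 0 0 -0.5; 0.3 -1 0 0 0 0 -0.5"}}

```text
time: 7.75
eef_pos: [0.5364, -0.2435, 0.1085]
tool_rot: [0.924, 0.383, 0.0, -0.0]
contact_force: [-0.5, 0.0, -1.0]
finger_gap: 0.0385
gripper_force: 40.4
```

Request:
{"api": "servo_tool", "payload": {"targets": "0.04 -0.12 0 0 0 0 -0.5; 0.08 -0.25 0 0 0 0 -0.5; 0.12 -0.38 0 0 0 0 -0.5; 0.16 -0.5 0 0 0 0 -0.5; 0.19 -0.59 0 0 0 0 -0.5; 0.2 -0.64 0 0 0 0 -0.5; 0.2 -0.665 0 0 0 0 -0.5; 0.2 -0.665 0 0 0 0 -0.5"}}

```text
time: 8.75
eef_pos: [0.5759, -0.3751, 0.1083]
tool_rot: [0.924, 0.383, -0.0, -0.0]
contact_force: [0.4, -0.5, -1.5]
finger_gap: 0.0387
gripper_force: 40.4
```

Run:
```python
from h import *
wblobs("w3",["red"]); save("top","t3")
```

```text
8.75 [ 0.5759 -0.3751  0.1083] [ 0.924  0.383 -0.    -0.   ] 0.038700812567502095 -0.0187
red [  280.   248.    97.   166. 12776.] z.03 [ 0.563  -0.3895  0.03  ] z.008 [ 0.5565 -0.3961  0.008 ]
red [ 108.  105.   67.   61. 2556.] z.03 [ 0.5506 -0.2233  0.03  ] z.008 [ 0.5429 -0.2133  0.008 ]
```

View pics/w3.png

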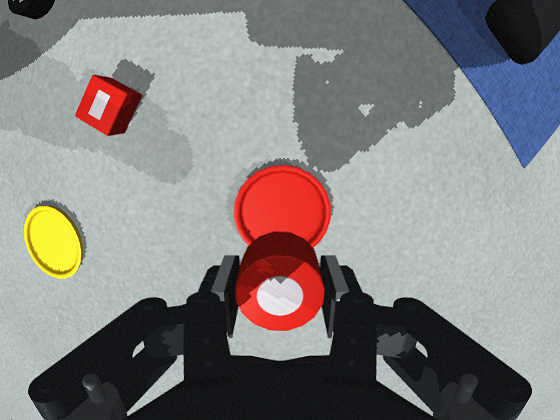

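The wrist view shows the red dish centred near (283,211), with the mount held in front of it. I'll compute the dish centre from that.

Run:
```python
from h import *
c=ctrl.calibration("wrist")
im=cv2.imread("pics/w3.png");hsv=cv2.cvtColor(im,cv2.COLOR_BGR2HSV)
m=cv2.inRange(hsv,(0,110,35),(8,255,255))|cv2.inRange(hsv,(172,110,35),(180,255,255))
k=max(cv2.findContours(m,cv2.RETR_EXTERNAL,cv2.CHAIN_APPROX_NONE)[0],key=cv2.contourArea)[:,0]
k=k[k[:,1]<225]
P=np.array([wplane(u,v,.008,c)[:2] for u,v in k])
A=np.c_[2*P,np.ones(len(P))]; s=np.linalg.lstsq(A,(P**2).sum(1),rcond=None)[0]
print(s[:2],np.sqrt(s[2]+s[0]**2+s[1]**2))
```

```text
[ 0.57785361 -0.37610642] 0.03775735136672767
```

Request:
{"api": "servo_tool", "payload": {"targets": "0.005 0 -0.12 0 0 0 -0.5; 0.008 -0.004 -0.24 0 0 0 -0.5; 0.008 -0.004 -0.34 0 0 0 -0.5; 0.008 -0.004 -0.4 0 0 0 -0.5; 0.008 -0.004 -0.44 0 0 0 -0.5; 0.008 -0.004 -0.465 0 0 0 -0.5; 0.008 -0.004 -0.48 0 0 0 -0.5; 0.008 -0.004 -0.48 0 0 0 -0.5"}}

```text
time: 9.85
eef_pos: [0.5778, -0.3761, 0.0125]
tool_rot: [0.924, 0.383, 0.0, 0.0]
contact_force: [0.0, 0.6, -1.3]
finger_gap: 0.0387
gripper_force: 40.6
```

Request:
{"api": "servo_tool", "payload": {"targets": "0 0 -0.003 0 0 0 -0.5; 0 0 -0.005 0 0 0 -0.5; 0 0 -0.005 0 0 0 -0.5; 0 0 -0.005 0 0 0 -0.08; 0 0 -0.005 0 0 0 -0.02; 0 0 -0.005 0 0 0 0.1; 0 0 -0.005 0 0 0 0.2; 0 0 -0.005 0 0 0 0.2"}}

```text
time: 10.85
eef_pos: [0.5777, -0.376, 0.0112]
tool_rot: [0.924, 0.383, -0.0, -0.0]
contact_force: [-0.1, 0.2, -0.8]
finger_gap: 0.0511
gripper_force: 0.0
```

Request:
{"api": "servo_tool", "payload": {"targets": "0 0 0.03 0 0 0 0.3; 0 0 0.1 0 0 0 0.46; 0 0 0.2 0 0 0 0.46; 0 0 0.32 0 0 0 0.46; 0 0 0.5 0 0 0 0.46; 0 0 0.7 0 0 0 0.46; 0 0.1 0.85 0 0 0 0.46; 0 0.25 0.9 0 0 0 0.46"}}

```text
time: 11.85
eef_pos: [0.578, -0.3258, 0.1944]
tool_rot: [0.924, 0.382, 0.001, 0.002]
contact_force: [0.3, 0.0, -1.0]
finger_gap: 0.062
gripper_force: 0.0
```

Run:
```python
from h import *
wblobs("w4",[])
```

```text
11.85 [ 0.578  -0.3258  0.1944] [0.924 0.382 0.001 0.002] 0.06201614425036286 -0.0187
```

View pics/w4.png

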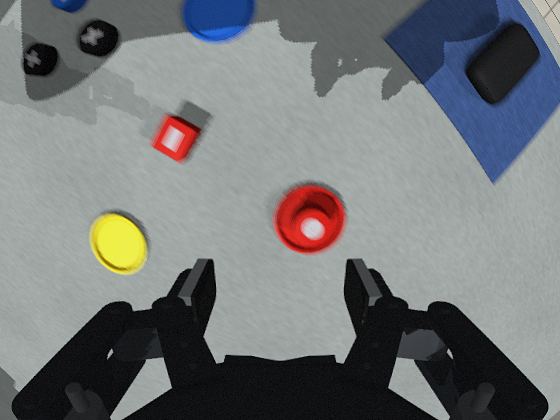

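The red mount sits upright in its dish at (310,220). Blue is next.

Request:
{"api": "servo_tool", "payload": {"targets": "0 0.1 0 0 0 0 0.46; 0 0.22 0 0 0 0 0.46; 0 0.35 0 0 0 0 0.46; 0 0.48 0 0 0 0 0.46; 0 0.61 0 0 0 0 0.46; 0 0.74 0 0 0 0 0.46; 0 0.87 0 0 0 0 0.46; 0 1 0 0 0 0 0.46"}}

```text
time: 12.9
eef_pos: [0.5774, -0.124, 0.1912]
tool_rot: [0.924, 0.383, -0.0, -0.0]
contact_force: [0.7, -0.7, -0.6]
finger_gap: 0.0622
gripper_force: 0.0
```

Request:
{"api": "servo_tool", "payload": {"targets": "0 0.13 0 0 0 0 0.46; 0 0.26 0 0 0 0 0.46; 0 0.38 0 0 0 0 0.46; 0 0.5 0 0 0 0 0.46; 0 0.6 0 0 0 0 0.46; -0.01 0.66 0 0 0 0 0.46; -0.01 0.69 0 0 0 0 0.46; -0.01 0.69 0 0 0 0 0.46"}}

```text
time: 13.9
eef_pos: [0.5757, 0.012, 0.1913]
tool_rot: [0.924, 0.383, -0.0, 0.0]
contact_force: [-0.5, 0.0, -0.1]
finger_gap: 0.0623
gripper_force: 0.0
```

Run:
```python
from h import *
wblobs("w5",["blue","green","yellow"])
```

```text
13.9 [0.5757 0.012  0.1913] [ 0.924  0.383 -0.     0.   ] 0.062329358248084776 -0.0187
blue [ 559.  264.   30.  104. 1414.] z.03 [ 0.7912 -0.335   0.03  ] z.008 [ 0.8031 -0.3639  0.008 ]
blue [ 434.  230.   58.   62. 2703.] z.03 [ 0.6671 -0.1316  0.03  ] z.008 [ 0.67   -0.1458  0.008 ]
blue [ 282.  193.   41.   44. 1350.] z.03 [0.5795 0.0117 0.03  ] z.008 [0.576 0.008 0.008]
blue [  34.  153.   41.   43. 1094.] z.03 [0.4138 0.25   0.03  ] z.008 [0.3983 0.2635 0.008 ]
green [ 120.  108.   44.   38. 1276.] z.03 [0.5276 0.1887 0.03  ] z.008 [0.5203 0.1978 0.008 ]
green [ 248.   52.   77.   73. 4250.] z.03 [0.6517 0.1284 0.03  ] z.008 [0.6535 0.133  0.008 ]
```

View pics/w5.png

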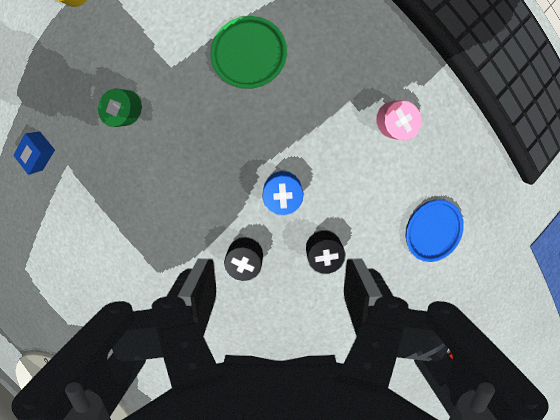

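The blue round is at (282,193), with the blacks at (243,260) and (325,252) off the finger line. I'll descend and grip.

Request:
{"api": "servo_tool", "payload": {"targets": "0.005 -0.004 -0.12 0 0 0 0.46; 0.01 -0.007 -0.26 0 0 0 0.46; 0.01 -0.007 -0.4 0 0 0 0.46; 0.01 -0.007 -0.54 0 0 0 0.46; 0.01 -0.007 -0.68 0 0 0 0.46; 0.01 -0.007 -0.8 0 0 0 0.46; 0.01 -0.007 -0.88 0 0 0 0.46; 0.01 -0.007 -0.915 0 0 0 0.46"}}

```text
time: 14.95
eef_pos: [0.5775, 0.0103, 0.0076]
tool_rot: [0.924, 0.383, -0.0, -0.0]
contact_force: [-0.1, 1.1, 1.0]
finger_gap: 0.0626
gripper_force: 0.0
```

Request:
{"api": "servo_tool", "payload": {"targets": "0 0 0 0 0 0 0.4; 0 0 0 0 0 0 0.1; 0 0 0 0 0 0 -0.3; 0 0 0 0 0 0 -0.5; 0 0 0 0 0 0 -0.5; 0 0 0 0 0 0 -0.5; 0 0 0 0 0 0 -0.5; 0 0 0 0 0 0 -0.5"}}

```text
time: 15.95
eef_pos: [0.5781, 0.0106, 0.0093]
tool_rot: [0.924, 0.383, 0.001, 0.0]
contact_force: [-0.7, -0.3, 6.0]
finger_gap: 0.0388
gripper_force: 39.7
```

Request:
{"api": "servo_tool", "payload": {"targets": "0 0 0.05 0 0 0 -0.5; 0 0 0.15 0 0 0 -0.5; 0 0 0.3 0 0 0 -0.5; 0.05 -0.1 0.42 0 0 0 -0.5; 0.13 -0.24 0.5 0 0 0 -0.5; 0.23 -0.4 0.5 0 0 0 -0.5; 0.33 -0.57 0.5 0 0 0 -0.5; 0.42 -0.72 0.5 0 0 0 -0.5"}}

```text
time: 16.95
eef_pos: [0.6623, -0.1346, 0.1092]
tool_rot: [0.924, 0.383, 0.0, 0.0]
contact_force: [0.9, -0.1, -1.4]
finger_gap: 0.0388
gripper_force: 40.4
```

Request:
{"api": "servo_tool", "payload": {"targets": "0.04 -0.06 0 0 0 0 -0.5; 0.04 -0.07 -0.1 0 0 0 -0.5; 0.04 -0.07 -0.22 0 0 0 -0.5; 0.04 -0.07 -0.33 0 0 0 -0.5; 0.04 -0.07 -0.41 0 0 0 -0.5; 0.04 -0.07 -0.45 0 0 0 -0.5; 0.04 -0.07 -0.475 0 0 0 -0.5; 0.04 -0.07 -0.48 0 0 0 -0.5"}}

```text
time: 17.95
eef_pos: [0.6698, -0.1473, 0.0125]
tool_rot: [0.924, 0.383, 0.0, 0.0]
contact_force: [0.6, 0.5, -0.6]
finger_gap: 0.0388
gripper_force: 40.5
```

Request:
{"api": "servo_tool", "payload": {"targets": "0 0 -0.003 0 0 0 -0.5; 0 0 -0.005 0 0 0 -0.5; 0 0 -0.005 0 0 0 -0.5; 0 0 -0.005 0 0 0 -0.08; 0 0 -0.005 0 0 0 -0.02; 0 0 -0.005 0 0 0 0.1; 0 0 -0.005 0 0 0 0.2; 0 0 -0.005 0 0 0 0.2"}}

```text
time: 18.95
eef_pos: [0.6697, -0.1474, 0.0112]
tool_rot: [0.924, 0.383, -0.0, -0.0]
contact_force: [-0.3, -0.7, -0.7]
finger_gap: 0.0513
gripper_force: 0.0
```

Request:
{"api": "servo_tool", "payload": {"targets": "0 0 0.03 0 0 0 0.3; 0 0 0.1 0 0 0 0.46; 0 0 0.2 0 0 0 0.46; 0 0 0.34 0 0 0 0.46; 0 0 0.5 0 0 0 0.46; 0 0.04 0.66 0 0 0 0.46; 0 0.12 0.8 0 0 0 0.46; 0 0.25 0.9 0 0 0 0.46"}}

```text
time: 19.95
eef_pos: [0.6698, -0.097, 0.1941]
tool_rot: [0.924, 0.382, 0.001, 0.001]
contact_force: [-0.2, -1.1, -0.1]
finger_gap: 0.0624
gripper_force: 0.0
```

Run:
```python
from h import *
wblobs("w6",["blue","green"])
```

```text
19.95 [ 0.6698 -0.097   0.1941] [0.924 0.382 0.001 0.001] 0.06238643101345472 -0.0187
blue [ 313.  221.   71.   69. 3722.] z.03 [ 0.6744 -0.1398  0.03  ] z.008 [ 0.671  -0.1466  0.008 ]
blue [ 526.  232.  111.  190. 9204.] z.03 [ 0.8576 -0.348   0.03  ] z.008 [ 0.8674 -0.3698  0.008 ]
green [ 22. 113.  33.  31. 790.] z.03 [0.5311 0.1878 0.03  ] z.008 [0.5174 0.2046 0.008 ]
green [ 116.   54.   59.   66. 2870.] z.03 [0.6593 0.1231 0.03  ] z.008 [0.6548 0.1352 0.008 ]
```

View pics/w6.png

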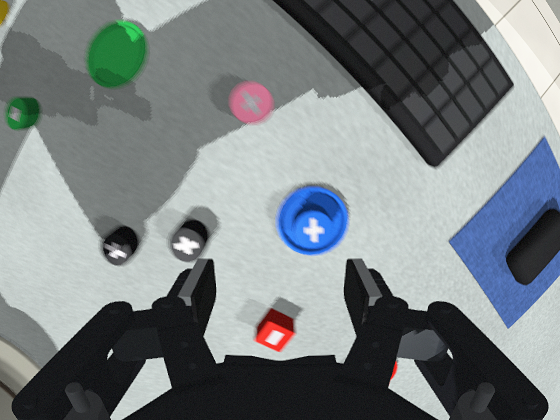

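Blue is upright in its dish at (313,222). Green is next.

Request:
{"api": "servo_tool", "payload": {"targets": "-0.05 0.1 0 0 0 0 0.46; -0.11 0.22 0 0 0 0 0.46; -0.18 0.35 0 0 0 0 0.46; -0.25 0.48 0 0 0 0 0.46; -0.31 0.61 0 0 0 0 0.46; -0.38 0.74 0 0 0 0 0.46; -0.44 0.87 0 0 0 0 0.46; -0.5 1 0 0 0 0 0.46"}}

```text
time: 21.0
eef_pos: [0.5679, 0.1042, 0.1904]
tool_rot: [0.924, 0.383, -0.001, -0.0]
contact_force: [0.5, -0.4, -0.8]
finger_gap: 0.0626
gripper_force: 0.0
```

Request:
{"api": "servo_tool", "payload": {"targets": "-0.06 0.12 0 0 0 0 0.46; -0.12 0.24 0 0 0 0 0.46; -0.17 0.34 0 0 0 0 0.46; -0.21 0.42 0 0 0 0 0.46; -0.23 0.46 0 0 0 0 0.46; -0.23 0.46 0 0 0 0 0.46; -0.23 0.46 0 0 0 0 0.46; -0.23 0.46 0 0 0 0 0.46"}}

```text
time: 22.0
eef_pos: [0.5239, 0.1941, 0.1911]
tool_rot: [0.924, 0.383, -0.0, -0.0]
contact_force: [-0.5, -1.0, 0.2]
finger_gap: 0.0621
gripper_force: 0.0
```

Run:
```python
from h import *
wblobs("w7",["green","yellow"])
```

```text
22.0 [0.5239 0.1941 0.1911] [ 0.924  0.383 -0.    -0.   ] 0.06212055138723839 -0.0187
green [ 278.  192.   41.   44. 1330.] z.03 [0.5254 0.1976 0.03  ] z.008 [0.5217 0.1941 0.008 ]
green [ 406.  144.   66.   72. 3593.] z.03 [0.6481 0.1434 0.03  ] z.008 [0.6533 0.136  0.008 ]
yellow [ 205.   40.   45.   43. 1424.] z.03 [0.5812 0.3486 0.03  ] z.008 [0.5816 0.3561 0.008 ]
```

Request:
{"api": "servo_tool", "payload": {"targets": "0 0.005 -0.12 0 0 0 0.46; 0 0.011 -0.26 0 0 0 0.46; 0 0.011 -0.4 0 0 0 0.46; 0 0.011 -0.54 0 0 0 0.46; 0 0.011 -0.68 0 0 0 0.46; 0 0.011 -0.8 0 0 0 0.46; 0 0.011 -0.88 0 0 0 0.46; 0 0.011 -0.915 0 0 0 0.46"}}

```text
time: 23.05
eef_pos: [0.5236, 0.1966, 0.0076]
tool_rot: [0.924, 0.383, -0.0, -0.0]
contact_force: [0.7, -0.7, 1.1]
finger_gap: 0.0622
gripper_force: 0.0
```

Request:
{"api": "servo_tool", "payload": {"targets": "0 0 0 0 0 0 0.4; 0 0 0 0 0 0 0.1; 0 0 0 0 0 0 -0.3; 0 0 0 0 0 0 -0.5; 0 0 0 0 0 0 -0.5; 0 0 0 0 0 0 -0.5; 0 0 0 0 0 0 -0.5; 0 0 0 0 0 0 -0.5"}}

```text
time: 24.05
eef_pos: [0.5241, 0.1969, 0.0093]
tool_rot: [0.924, 0.383, 0.001, 0.0]
contact_force: [-1.9, -0.9, 6.6]
finger_gap: 0.0384
gripper_force: 39.7
```

Request:
{"api": "servo_tool", "payload": {"targets": "0 0 0.05 0 0 0 -0.5; 0 0 0.15 0 0 0 -0.5; 0 0 0.3 0 0 0 -0.5; 0.1 -0.05 0.42 0 0 0 -0.5; 0.24 -0.11 0.5 0 0 0 -0.5; 0.4 -0.19 0.5 0 0 0 -0.5; 0.56 -0.26 0.5 0 0 0 -0.5; 0.65 -0.31 0.5 0 0 0 -0.5"}}

```text
time: 25.05
eef_pos: [0.655, 0.134, 0.1089]
tool_rot: [0.924, 0.383, 0.0, 0.0]
contact_force: [-0.2, 0.3, -1.1]
finger_gap: 0.0384
gripper_force: 40.4
```

Request:
{"api": "servo_tool", "payload": {"targets": "0 0 0 0 0 0 -0.5; 0 0 -0.1 0 0 0 -0.5; 0 0 -0.22 0 0 0 -0.5; 0 0 -0.33 0 0 0 -0.5; 0 0 -0.41 0 0 0 -0.5; 0 0 -0.45 0 0 0 -0.5; 0 0 -0.475 0 0 0 -0.5; 0 0 -0.48 0 0 0 -0.5"}}

```text
time: 26.05
eef_pos: [0.6538, 0.1349, 0.0125]
tool_rot: [0.924, 0.383, 0.0, 0.0]
contact_force: [0.7, 0.9, -0.8]
finger_gap: 0.0387
gripper_force: 40.5
```

Request:
{"api": "servo_tool", "payload": {"targets": "0 0 -0.003 0 0 0 -0.5; 0 0 -0.005 0 0 0 -0.5; 0 0 -0.005 0 0 0 -0.5; 0 0 -0.005 0 0 0 -0.08; 0 0 -0.005 0 0 0 -0.02; 0 0 -0.005 0 0 0 0.1; 0 0 -0.005 0 0 0 0.2; 0 0 -0.005 0 0 0 0.2"}}

```text
time: 27.05
eef_pos: [0.6537, 0.1348, 0.0112]
tool_rot: [0.924, 0.383, -0.0, -0.0]
contact_force: [-0.1, -0.5, -0.0]
finger_gap: 0.0511
gripper_force: 0.0
```

Request:
{"api": "servo_tool", "payload": {"targets": "0 0 0.03 0 0 0 0.3; 0 0 0.1 0 0 0 0.46; 0 0 0.2 0 0 0 0.46; 0 0 0.34 0 0 0 0.46; 0 0 0.5 0 0 0 0.46; 0 0.04 0.66 0 0 0 0.46; -0.02 0.12 0.8 0 0 0 0.46; -0.05 0.25 0.9 0 0 0 0.46"}}

```text
time: 28.05
eef_pos: [0.6439, 0.1848, 0.1946]
tool_rot: [0.924, 0.382, 0.001, 0.0]
contact_force: [0.4, 0.0, -0.7]
finger_gap: 0.0622
gripper_force: 0.0
```

Request:
{"api": "servo_tool", "payload": {"targets": "-0.05 0.12 0 0 0 0 0.46; -0.1 0.25 0 0 0 0 0.46; -0.15 0.38 0 0 0 0 0.46; -0.2 0.5 0 0 0 0 0.46; -0.25 0.63 0 0 0 0 0.46; -0.29 0.74 0 0 0 0 0.46; -0.315 0.81 0 0 0 0 0.46; -0.315 0.83 0 0 0 0 0.46"}}

```text
time: 29.05
eef_pos: [0.5805, 0.3514, 0.1915]
tool_rot: [0.924, 0.383, 0.0, -0.0]
contact_force: [0.1, -0.3, -0.3]
finger_gap: 0.0624
gripper_force: 0.0
```

Run:
```python
from h import *
wblobs("w8",["green","yellow"])
```

```text
29.05 [0.5805 0.3514 0.1915] [ 0.924  0.383  0.    -0.   ] 0.06236737638338455 -0.0187
green [ 443.  270.   54.   56. 2260.] z.03 [0.6525 0.1575 0.03  ] z.008 [0.6539 0.1396 0.008 ]
yellow [ 279.  190.   41.   44. 1355.] z.03 [0.584  0.3554 0.03  ] z.008 [0.5805 0.3519 0.008 ]
```

View pics/w8.png

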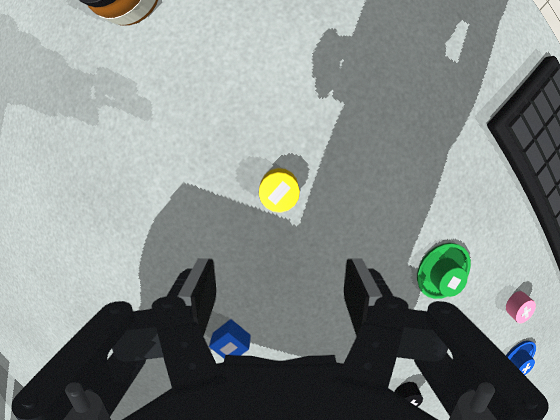

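Green is in its dish at (445,272), and the yellow round is at (279,190).

Request:
{"api": "servo_tool", "payload": {"targets": "0.005 0.005 -0.12 0 0 0 0.46; 0.01 0.013 -0.26 0 0 0 0.46; 0.01 0.013 -0.4 0 0 0 0.46; 0.01 0.013 -0.54 0 0 0 0.46; 0.01 0.013 -0.68 0 0 0 0.46; 0.01 0.013 -0.8 0 0 0 0.46; 0.01 0.013 -0.88 0 0 0 0.46; 0.01 0.013 -0.915 0 0 0 0.46"}}

```text
time: 30.1
eef_pos: [0.5828, 0.3529, 0.0076]
tool_rot: [0.924, 0.383, -0.0, -0.0]
contact_force: [-0.1, -0.6, 0.2]
finger_gap: 0.0621
gripper_force: 0.0
```

Request:
{"api": "servo_tool", "payload": {"targets": "0 0 0 0 0 0 0.4; 0 0 0 0 0 0 0.1; 0 0 0 0 0 0 -0.3; 0 0 0 0 0 0 -0.5; 0 0 0 0 0 0 -0.5; 0 0 0 0 0 0 -0.5; 0 0 0 0 0 0 -0.5; 0 0 0 0 0 0 -0.5"}}

```text
time: 31.1
eef_pos: [0.5831, 0.3536, 0.0095]
tool_rot: [0.924, 0.383, 0.001, -0.0]
contact_force: [-0.3, -1.0, 5.3]
finger_gap: 0.0389
gripper_force: 40.2
```

Request:
{"api": "servo_tool", "payload": {"targets": "0 0 0.05 0 0 0 -0.5; 0 0 0.15 0 0 0 -0.5; 0 0 0.3 0 0 0 -0.5; 0 -0.05 0.42 0 0 0 -0.5; -0.02 -0.12 0.5 0 0 0 -0.5; -0.04 -0.2 0.5 0 0 0 -0.5; -0.07 -0.3 0.5 0 0 0 -0.5; -0.1 -0.4 0.5 0 0 0 -0.5"}}

```text
time: 32.1
eef_pos: [0.5617, 0.2719, 0.1072]
tool_rot: [0.924, 0.383, -0.001, -0.0]
contact_force: [0.4, 0.6, -0.6]
finger_gap: 0.0387
gripper_force: 40.3
```

Request:
{"api": "servo_tool", "payload": {"targets": "-0.04 -0.12 0 0 0 0 -0.5; -0.08 -0.25 0 0 0 0 -0.5; -0.12 -0.38 0 0 0 0 -0.5; -0.16 -0.5 0 0 0 0 -0.5; -0.2 -0.63 0 0 0 0 -0.5; -0.24 -0.75 0 0 0 0 -0.5; -0.28 -0.88 0 0 0 0 -0.5; -0.33 -1 0 0 0 0 -0.5"}}

```text
time: 33.1
eef_pos: [0.4954, 0.0721, 0.1073]
tool_rot: [0.924, 0.383, -0.001, -0.0]
contact_force: [0.6, -0.1, -1.0]
finger_gap: 0.0387
gripper_force: 40.3
```

Request:
{"api": "servo_tool", "payload": {"targets": "-0.04 -0.12 0 0 0 0 -0.5; -0.08 -0.25 0 0 0 0 -0.5; -0.12 -0.38 0 0 0 0 -0.5; -0.16 -0.5 0 0 0 0 -0.5; -0.2 -0.63 0 0 0 0 -0.5; -0.24 -0.75 0 0 0 0 -0.5; -0.28 -0.88 0 0 0 0 -0.5; -0.33 -1 0 0 0 0 -0.5"}}

```text
time: 34.1
eef_pos: [0.4293, -0.1274, 0.1074]
tool_rot: [0.924, 0.383, -0.0, -0.0]
contact_force: [0.7, -0.3, -0.4]
finger_gap: 0.0386
gripper_force: 40.3
```

Request:
{"api": "servo_tool", "payload": {"targets": "-0.04 -0.12 0 0 0 0 -0.5; -0.08 -0.25 0 0 0 0 -0.5; -0.12 -0.37 0 0 0 0 -0.5; -0.15 -0.47 0 0 0 0 -0.5; -0.17 -0.54 0 0 0 0 -0.5; -0.18 -0.57 0 0 0 0 -0.5; -0.18 -0.57 0 0 0 0 -0.5; -0.18 -0.57 0 0 0 0 -0.5"}}

```text
time: 35.1
eef_pos: [0.3948, -0.2401, 0.1082]
tool_rot: [0.924, 0.383, 0.0, -0.0]
contact_force: [-0.3, -0.0, -1.3]
finger_gap: 0.0383
gripper_force: 40.3
```

Run:
```python
from h import *
wblobs("w9",["yellow"])
c=ctrl.calibration("wrist")
im=cv2.imread("pics/w9.png");hsv=cv2.cvtColor(im,cv2.COLOR_BGR2HSV)
m=cv2.inRange(hsv,(22,110,35),(34,255,255))
k=max(cv2.findContours(m,cv2.RETR_EXTERNAL,cv2.CHAIN_APPROX_NONE)[0],key=cv2.contourArea)[:,0]
k=k[k[:,1]<222]
P=np.array([wplane(u,v,.008,c)[:2] for u,v in k])
A=np.c_[2*P,np.ones(len(P))]; s=np.linalg.lstsq(A,(P**2).sum(1),rcond=None)[0]
print(s[:2],np.sqrt(s[2]+s[0]**2+s[1]**2))
```

```text
35.1 [ 0.3948 -0.2401  0.1082] [ 0.924  0.383  0.    -0.   ] 0.038344790250433934 -0.0187
yellow [  278.   247.    99.   169. 12975.] z.03 [ 0.3807 -0.2525  0.03  ] z.008 [ 0.3741 -0.2589  0.008 ]
[ 0.39556627 -0.23784794] 0.037857586809934084
```

Request:
{"api": "servo_tool", "payload": {"targets": "0.003 0.01 0 0 0 0 -0.5; 0.003 0.01 -0.1 0 0 0 -0.5; 0.003 0.01 -0.22 0 0 0 -0.5; 0.003 0.01 -0.33 0 0 0 -0.5; 0.003 0.01 -0.41 0 0 0 -0.5; 0.003 0.01 -0.45 0 0 0 -0.5; 0.003 0.01 -0.475 0 0 0 -0.5; 0.003 0.01 -0.48 0 0 0 -0.5"}}

```text
time: 36.15
eef_pos: [0.3954, -0.2387, 0.0124]
tool_rot: [0.924, 0.383, 0.0, 0.0]
contact_force: [-3.1, 2.1, 7.0]
finger_gap: 0.0384
gripper_force: 40.9
```

Request:
{"api": "servo_tool", "payload": {"targets": "0 0 -0.003 0 0 0 -0.5; 0 0 -0.005 0 0 0 -0.5; 0 0 -0.005 0 0 0 -0.5; 0 0 -0.005 0 0 0 -0.08; 0 0 -0.005 0 0 0 -0.02; 0 0 -0.005 0 0 0 0.1; 0 0 -0.005 0 0 0 0.2; 0 0 -0.005 0 0 0 0.2"}}

```text
time: 37.15
eef_pos: [0.3953, -0.2386, 0.0113]
tool_rot: [0.924, 0.383, -0.0, -0.0]
contact_force: [0.0, -0.2, -0.0]
finger_gap: 0.0513
gripper_force: 0.0
```

Request:
{"api": "servo_tool", "payload": {"targets": "0 0 0.03 0 0 0 0.3; 0 0 0.1 0 0 0 0.46; 0 0 0.2 0 0 0 0.46; 0 0 0.34 0 0 0 0.46; 0 0 0.5 0 0 0 0.46; 0 -0.04 0.66 0 0 0 0.46; -0.02 -0.14 0.8 0 0 0 0.46; -0.05 -0.3 0.9 0 0 0 0.46"}}

```text
time: 38.15
eef_pos: [0.3854, -0.2988, 0.1939]
tool_rot: [0.924, 0.383, 0.0, 0.001]
contact_force: [-0.3, -0.4, -0.2]
finger_gap: 0.0627
gripper_force: 0.0
```

Request:
{"api": "servo_tool", "payload": {"targets": "-0.04 -0.12 0 0 0 0 0.46; -0.08 -0.25 0 0 0 0 0.46; -0.12 -0.38 0 0 0 0 0.46; -0.16 -0.5 0 0 0 0 0.46; -0.2 -0.63 0 0 0 0 0.46; -0.24 -0.75 0 0 0 0 0.46; -0.26 -0.85 0 0 0 0 0.46; -0.26 -0.85 0 0 0 0 0.46"}}

```text
time: 39.15
eef_pos: [0.3329, -0.4697, 0.1912]
tool_rot: [0.924, 0.382, -0.0, -0.0]
contact_force: [-0.2, 0.5, -1.1]
finger_gap: 0.0621
gripper_force: 0.0
```

Run:
```python
from h import *
im=save("top","t9"); b=im[:,:,::-1]
cv2.imwrite("pics/c9.png",cv2.resize(b[100:310,210:490],(800,600),interpolation=cv2.INTER_CUBIC))
```

```text
(no output)
```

View pics/c9.png

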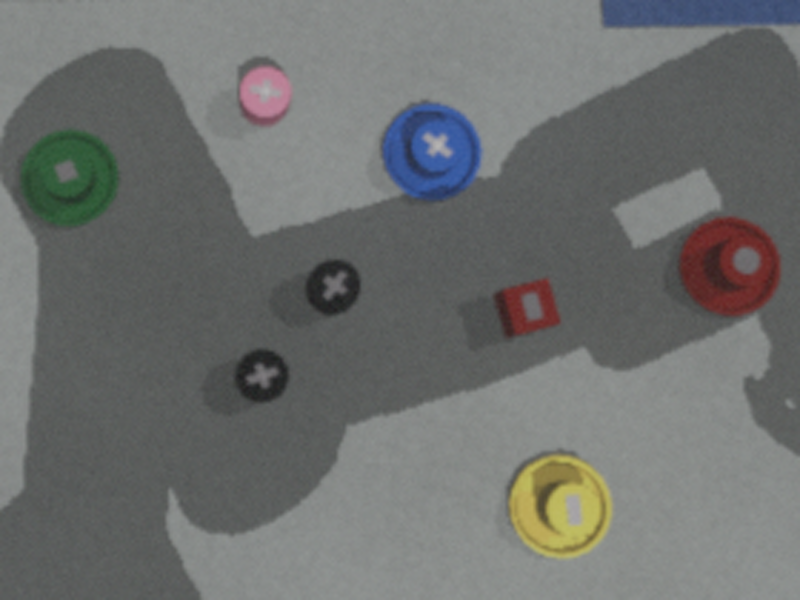

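All four rounds are in their dishes: green (67,175), blue (435,148), red (742,262) and yellow (572,509). The look-alikes and squares haven't moved. One side-view check that the yellow mount is flat:

Run:
```python
from h import *
b=save("side","s9")[:,:,::-1]
cv2.imwrite("pics/cs9.png",cv2.resize(b[115:280,190:410],(800,600),interpolation=cv2.INTER_CUBIC))
```

```text
(no output)
```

View pics/cs9.png

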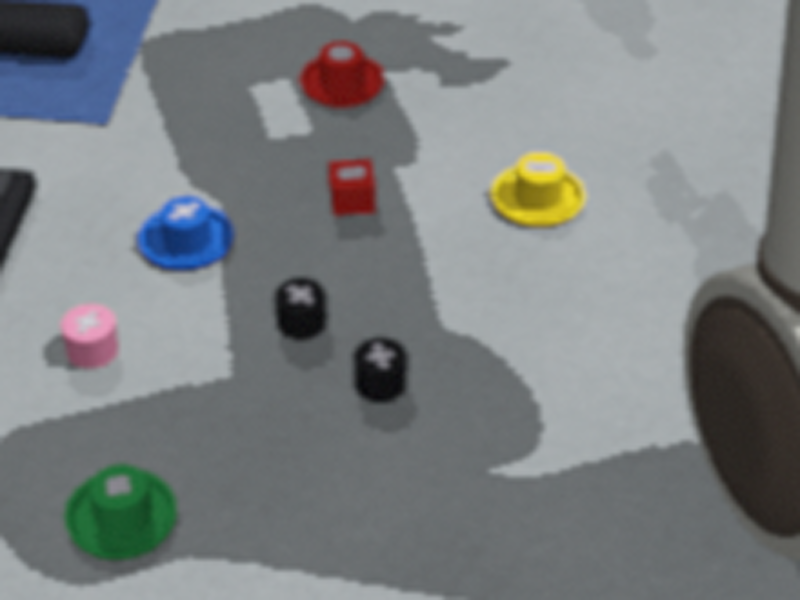

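The side view shows all four mounts upright and inside their dishes, including yellow at (541,180), and nothing else disturbed.

```bash
python3 -c "
from plant import ctrl
print(ctrl.sign_off())"
```

```text
the job is handed in; nothing more can be done
None
```

I set each of the four round mounts down in the dish of its own colour, upright with the polished face up, left the squares and look-alikes alone, and handed the job in at about 39 s; no verdict came back.

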